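# Drive the locking pin home in a mould case

## Task

Lock the plaster mould case with its long steel pin: take the pin from its wooden rest, push its tapered nose partway into the deep bore in the front of the case (about 65 mm) and let go of it. Then take hold of the pin again on its rear half and push on until it has driven the stiff bush hidden in the bore fully back against its stop, and press it there for about a second with some 15 to 20 N, never loading the case with more than 30 N or it cracks. Let go, leaving the pin home, and leave the things around the work where they stand.

Things in the scene. Friction and masses are not known exactly. Their poses are not given: they have to be found in the camera images.
- pin_mid (a point): Centre (on the axis, half-way) of the loose locking pin: round steel rod, 220 mm long, 14 mm thick, 0.13 to 0.25 kg. x axis: along the pin to its nose, whose last 15 mm taper to 6 mm; two dark rings mark the rear end. It starts level in the rest, axis 52 mm above the table, rear end sunk in the trough: grip it about 90 mm behind the tip, its balance point, and lift it straight up.
- pin_nose (a point): Tip of the pin's nose, on its axis, 110 mm ahead of the pin's centre; same axes as the pin. Left alone partway in the bore, the pin stays there, but its rear end sags by some 3 to 5 degrees until it bears hard on the rim: unless it is lifted level with the bore again (axis 65 mm above the table) before pushing on, it wedges.
- rest: Fixed wooden rest, base 250 x 80 x 15 mm; origin at the centre of its underside, x along the pin to its nose. On it a saddle (80 to 105 mm ahead of the origin) and a trough (25 to 110 mm behind it), 50 mm wide, tops 61 mm above the table, each with an open slot 18 mm wide, floor 45 mm above the table. Between them 105 mm are free for the fingers.
- case: Fixed plaster mould case on a plywood board, with two dark steel bands: 140 mm long, 110 mm wide, top 105 mm above the table; origin at the centre of its underside, x from its front (the face with the bore, towards the robot) to its back.
- bore_mouth (a point): Centre of the bore's mouth in the front face of the case, 65 mm above the table; x axis level, straight down the bore. The bore is 16.5 mm in diameter (1.25 mm of play all round the pin), its rim bevelled by 5 mm.
- bush (a joint): Travel (m) of the steel bush hidden in the bore: 0 at the start, 0.006 when driven fully back. The pin's tip meets it 99 to 115 mm behind the mouth, different each time. It slides back stiffly (about 5 N) and stays where it is left; then comes a hard stop, where the force rises steeply.
- jar: Bystander: white screw-lid jar, 50 mm wide, 72 mm high; origin at the centre of its underside.
- can: Bystander: open empty tin, 75 mm wide, 100 mm high; origin at the centre of its underside.
- key: Bystander: small conical plaster key, 30 mm wide, 19 mm high; origin at the centre of its underside.

How it is judged:
By the outcome, as a careful person would: the job done as asked, in the order asked, and still so for the second after the job is handed in, with the robot touching nothing.
It also fails if it takes over 72 s, if anything falls off the work surface, if the arm or the gripper's body presses on something with over 40 N, if the wrist force passes 120 N, or if a joint passes its speed limit or range.

## Robot

A 6-joint arm with a two-finger parallel gripper is mounted at the origin on the work surface; the furniture and walls round the work are solid. World frame = base frame: x ahead of the robot, y to its left, z up, the work surface at z = 0. Lengths are in m, angles in rad, forces in N, time in s.
With the tool pointing down it reaches from about 0.275 to 0.825 m from the base axis. Payload 5.2 kg.
Tool frame: the origin (TCP) lies midway between the tips of the shut fingers; the grasp point (between the pads) lies env.pinch_z behind it (env.pinch_z is the distance from the TCP to the grasp point, in m); z points along the fingers, y is the line along which they close (so a half turn about z gives the same grasp; the last joint's range is limited). The gripper opens to 93 mm and grips with 3 to 60 N. Pads are 15 mm wide; open, the fingers measure 128 mm over their backs; the gripper's body (75 mm by 188 mm) begins 65 mm behind the grasp point.
Start: joints at [-1.381, 0.259, 1.535, -0, 1.348, -0.203], TCP at [0.211, -0.508, 0.219] pointing down, gripper open.
Joint ranges: [-3.14, 3.14], [-0.91, 2.08], [0.19, 2.58], [-1.22, 4.36], [0.22, 2.71], [-3.12, 3.12]. Speed limits (rad/s): [2.57, 2.57, 3.14, 3.14, 3.14, 3.14].

## Interface

Orientations are given as a unit quaternion [w, x, y, z].
In Python, from station import env gives the robot as it stands. Calls block until the motion is done:
- env.move_to(position, orientation): joint-space move of the TCP to a pose.
- env.move_straight(position, attitude=None, vel=0.15, guard=None): straight line of the TCP; attitude=None keeps the orientation; vel is the mean speed in m/s. With guard (N) it stops when the force on the tool has changed by that much, and returns True; else False.
- env.move_j(angles): joint-space move.
- env.grip(opening, effort=None): finger opening in m; effort is the grip in N (None keeps the last); returns when the fingers have stopped.
- env.hold(seconds).
- env.solve_ik(position, orientation): joint angles nearest the present ones, or None.
- env.read_state(): the state.
- env.camera(name): name is "scene" or "top" or "wrist"; returns the picture (384x512x3 uint8, blue, green, red); there is no depth.
- env.camera_info(name): a dict with "intrinsics" (3x3 intrinsics, pixels), "dist_coeffs" ([k1, k2, p1, p2, k3] as OpenCV has them; the pictures are not rectified), "R" (3x3) and "t" (3): a world point X has camera coordinates R X + t; the wrist camera has in their place "tool_from_camera" (4x4, takes a point from camera to tool coordinates, whose origin is the TCP and whose axes are the flange's). Camera axes: x right, y down, z forward; pixel columns grow to the right and rows downward; lengths in m; the calibration is good to about 2 mm. A picture is of the moment at which its call begins: read the wrist's pose just before it. camera_info takes no time and is no camera call.
A pose or a line that the arm cannot do raises env.IKError and nothing moves.
- env.hand_in(): hands the job in; it is judged then, once.
The state is a dict: "time_s": time; "joint_positions": joint angles; "qd": joint speeds; "joint_efforts": joint torques, N m; "eef_pos": TCP position; "tool_rot": TCP orientation; "wrist_force": force on the tool from outside, world axes, zero at the start; "wrist_torque": the same for the moment, N m; "finger_gap": finger opening in m; "gripper_force": force on a finger pad.
Only numpy, scipy, OpenCV 4.12 (cv2) and the standard library are available. Lean on these libraries where they do the work, as an engineer would, in place of code of your own. Each camera call takes 0.05 s, during which the arm holds its last target. There are 200 camera calls.

## Working session

There is one attempt and no reset: what is moved stays moved. The work goes in short steps, each a Python script; the robot and the scene stay as the last script left them, time stands still between calls to the robot, and variables do not carry over. Pictures are saved under pics/ and viewed, at most 10 in all, crops included, and the job is handed in when it is done.

```bash
mkdir -p pics; ls
python3 - <<'E'
from station import env
import cv2,numpy as np
for n in("scene","top"):
    cv2.imwrite(f"pics/{n}0.png",env.camera(n)); i=env.camera_info(n); print(n,{k:np.round(v,4).tolist() for k,v in i.items()})
print({k:np.round(v,4).tolist() for k,v in env.camera_info("wrist").items()},env.pinch_z)
print(env.read_state())
E
```

```text
pics
scene {'intrinsics': [[454.7444, 0.0, 251.6537], [0.0, 454.7444, 195.1377], [0.0, 0.0, 1.0]], 'dist_coeffs': [-0.0801, 0.0, 0.0, 0.0, 0.0], 'R': [[-0.7902, -0.6127, 0.0133], [-0.4357, 0.5464, -0.7153], [0.431, -0.571, -0.6987]], 't': [0.502, 0.2928, 0.8396]}
top {'intrinsics': [[462.2235, 0.0, 251.9145], [0.0, 462.2235, 194.8868], [0.0, 0.0, 1.0]], 'dist_coeffs': [-0.0065, 0.0, 0.0, 0.0, 0.0], 'R': [[0.027, -0.9996, -0.0053], [-0.9899, -0.026, -0.139], [0.1388, 0.009, -0.9903]], 't': [0.0369, 0.6029, 1.2099]}
{'intrinsics': [[278.7156, 0.0, 255.1884], [0.0, 278.7156, 188.6028], [0.0, 0.0, 1.0]], 'dist_coeffs': [-0.0147, 0.0, 0.0, 0.0, 0.0], 'tool_from_camera': [[0.0, -0.9607, -0.2775, 0.0773], [1.0, -0.0001, 0.0003, -0.0003], [-0.0003, -0.2775, 0.9607, -0.1654], [0.0, 0.0, 0.0, 1.0]]} 0.0188
{'time_s': 0.1, 'joint_positions': array([-1.38079107e+00,  2.59251505e-01,  1.53594051e+00,  2.68120916e-05,
        1.34802358e+00, -2.02807409e-01]), 'qd': array([ 0.00076165,  0.00017822, -0.00266058, -0.00010969, -0.00146943,
        0.00170381]), 'joint_efforts': array([ 2.24263560e-03, -4.38212872e+01, -2.84642458e+01,  7.19454372e-02,
        3.61671508e-02, -5.41817496e-05]), 'eef_pos': array([ 0.2104674 , -0.50761417,  0.21792417]), 'tool_rot': array([-8.11370214e-04,  9.80774456e-01,  1.95143043e-01,  1.82663373e-05]), 'wrist_force': array([-0.33630693,  0.2147648 ,  0.52878712]), 'wrist_torque': array([ 0.01742285, -0.01898882,  0.00903639]), 'gripper_force': 0.0, 'finger_gap': 0.09280547184584181}
```

View pics/scene0.png

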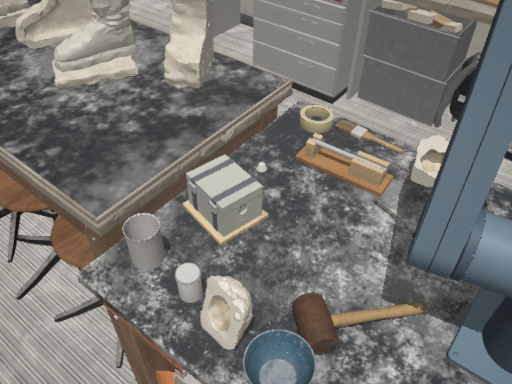

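View pics/top0.png

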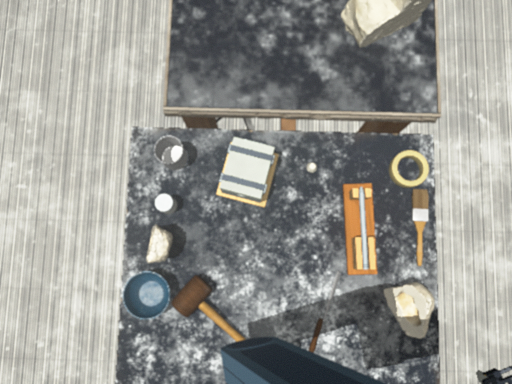

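The scene view shows the case at about (225,195) with its bore at (243,212), and the rest with the pin at (345,160). The top view shows the pin from its rear at (367,268) to its nose at (362,188). The case top is at about (248,168), with its front facing down the image.

```bash
cat > h.py <<'E'
from station import env
import cv2,numpy as np
from scipy.spatial.transform import Rotation as Rn
def R_of(q): return Rn.from_quat(np.roll(q,-1)).as_matrix()
def cam(n,st=None):
    i=env.camera_info(n)
    if n!="wrist": R,t=np.array(i["R"]),np.array(i["t"])
    else:
        T=np.eye(4);T[:3,:3]=R_of(st["tool_rot"]);T[:3,3]=st["eef_pos"]
        W=np.linalg.inv(T@np.array(i["tool_from_camera"]));R,t=W[:3,:3],W[:3,3]
    return np.array(i["intrinsics"]),np.array(i["dist_coeffs"]),R,t
def ray(c,uv):
    K,d,R,t=c
    p=cv2.undistortPoints(np.array(uv,float).reshape(-1,1,2),K,d)[:,0]
    return -R.T@t,np.c_[p,np.ones(len(p))]@R
def on_z(c,uv,z):
    o,v=ray(c,uv); return o+v*((z-o[2])/v[:,2])[:,None]
def proj(c,X):
    K,d,R,t=c; return cv2.projectPoints(np.array(X,float),cv2.Rodrigues(R)[0],t,K,d)[0][:,0]
def down(yaw):  # tool z down, tool x at yaw
    c,s=np.cos(yaw),np.sin(yaw)
    q=Rn.from_matrix(np.array([[c,s,0],[s,-c,0],[0,0,-1.]])).as_quat(); return np.roll(q,1)
E
python3 - <<'E'
from h import *
c=cam("top")
print(on_z(c,[(367,268),(362,188)],.052))
print(on_z(c,[(241,137),(276,147),(263,197),(220,190)],.105))
T=cv2.imread("pics/top0.png"); S=cv2.imread("pics/scene0.png")
f=lambda a:cv2.resize(a,(400,400),interpolation=cv2.INTER_CUBIC)
cv2.imwrite("pics/crop.png",np.hstack([f(T[180:280,310:410]),f(T[125:225,200:300])]))
for p in [(.5,-.25),(.65,0)]:
  for y in (0,np.pi,-.2,np.pi-.2):
    q=env.solve_ik([*p,.25],down(y)); print(p,y,None if q is None else np.round(q,2))
E
```

```text
[[ 0.41439235 -0.25465563  0.052     ]
 [ 0.62681898 -0.24277415  0.052     ]]
[[ 0.745148    0.08503469  0.105     ]
 [ 0.72067428 -0.00707945  0.105     ]
 [ 0.58817078  0.02370779  0.105     ]
 [ 0.60345411  0.13487636  0.105     ]]
(0.5, -0.25) 0 [-0.66  0.26  1.46 -0.    1.42  0.91]
(0.5, -0.25) 3.141592653589793 [-0.66  0.26  1.46 -0.    1.42 -2.23]
(0.5, -0.25) -0.2 [-0.66  0.26  1.46 -0.    1.42  1.11]
(0.5, -0.25) 2.941592653589793 [-0.66  0.26  1.46 -0.    1.42 -2.03]
(0.65, 0) 0 [-0.17  0.42  1.22 -0.    1.5   1.4 ]
(0.65, 0) 3.141592653589793 [-0.17  0.42  1.22 -0.    1.5  -1.74]
(0.65, 0) -0.2 [-0.17  0.42  1.22 -0.    1.5   1.6 ]
(0.65, 0) 2.941592653589793 [-0.17  0.42  1.22 -0.    1.5  -1.54]
```

View pics/crop.png

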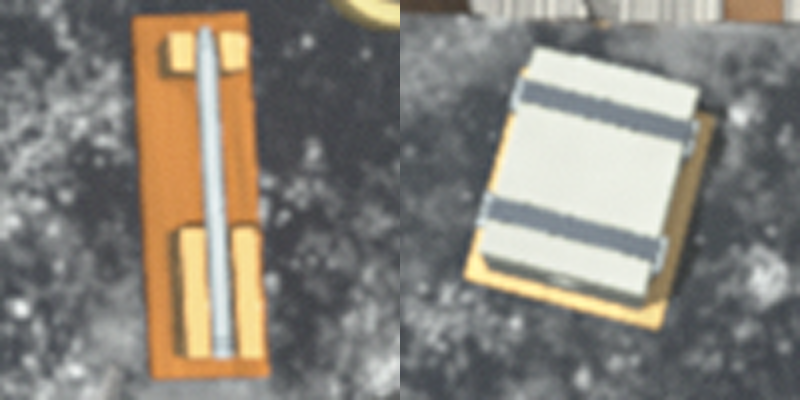

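The crops show the pin's nose at top-view pixel (361,187) and its rear at (365.5,269). The case's top corners are at about (234,136.5), (274,147), (261.5,199) and (220.5,188). I'll take close wrist views of both next.

Run:
```python
from h import *
c=cam("top")
P=on_z(c,[(365.3,268.8),(360.7,186.5)],.052); d=P[1]-P[0]; yp=np.arctan2(d[1],d[0]); print("pin",P,np.linalg.norm(d),yp)
C=on_z(c,[(234,136.5),(274.2,146.8),(261.5,199),(220.3,187.5)],.105); print("case",C)
a=C[0]-C[3]; b=C[1]-C[2]; m=a+b; yc=np.arctan2(m[1],m[0]); print(yc,np.linalg.norm(a),np.linalg.norm(b))
f=(C[2]+C[3])/2; print("front mid",f)
mid=P[1]-d/np.linalg.norm(d)*.09
def shot(name):
    env.hold(.3); st=env.read_state(); cv2.imwrite(name,env.camera("wrist")); np.savez(name[:-3]+"npz",**{k:st[k] for k in("eef_pos","tool_rot")})
env.move_to([mid[0],mid[1],.20],down(yp+np.pi)); shot("pics/w_pin.png")
# case view: tool pitched so camera looks ~45 deg down along case axis
x=np.array([np.cos(yc),np.sin(yc),0]); th=np.radians(28)
tz=np.array([0,0,-1.])*np.cos(th)+x*np.sin(th); ty=np.cross([0,0,1.],-x); ty=np.cross(tz,-x);ty/=np.linalg.norm(ty); tx=np.cross(ty,tz)
Rt=np.c_[tx,ty,tz]; q=np.roll(Rn.from_matrix(Rt).as_quat(),1)
Tc=np.array(env.camera_info("wrist")["tool_from_camera"])
bore=np.array([f[0],f[1],.065]); look=Rt@Tc[:3,2]; camp=bore-look*.24
tcp=camp-Rt@Tc[:3,3]; print("tcp",tcp,look)
env.move_to([tcp[0],tcp[1],.25],q); 
if tcp[2]<.25: env.move_straight(tcp)
shot("pics/w_case.png")
print(env.read_state()["time_s"])
A=[cv2.imread(f"pics/w_{n}.png") for n in("pin","case")]
cv2.imwrite("pics/wboth.png",np.hstack([cv2.resize(a[:,56:456],(400,384)) for a in A]))
```

```text
pin [[ 0.41219615 -0.25017997  0.052     ]
 [ 0.63081521 -0.23930284  0.052     ]] 0.2188894874984045 0.049712800895712284
case [[ 0.74602577  0.10340484  0.105     ]
 [ 0.72108805 -0.00237486  0.105     ]
 [ 0.58288762  0.02743551  0.105     ]
 [ 0.6099894   0.13434151  0.105     ]]
-0.21799303841855186 0.13950975260225137 0.14137898151834172
front mid [0.59643851 0.08088851 0.105     ]
tcp [0.57574169 0.08521061 0.12742901] [ 0.68065608 -0.15075286 -0.71692459]
4.8
```

View pics/wboth.png

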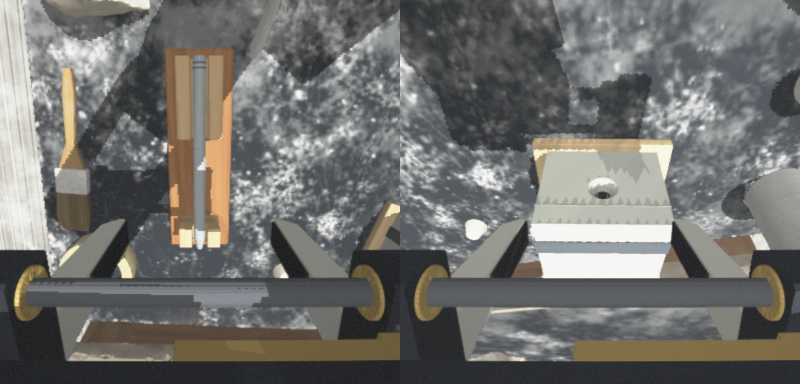

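Left half: the pin runs down the middle, with its rear rings at (200,62) and its nose tip at (200,247). Right half: the bore is visible at (602,187), and the fingers are clear. I'll enlarge both for exact readings.

Run:
```python
import cv2,numpy as np
a=cv2.imread("pics/w_pin.png")[50:255,220:290]; b=cv2.imread("pics/w_case.png")[140:230,185:335]
A=cv2.resize(a,None,fx=2.85,fy=2.85,interpolation=cv2.INTER_CUBIC)
B=cv2.resize(b,None,fx=4,fy=4,interpolation=cv2.INTER_CUBIC)
o=np.zeros((584,800,3),np.uint8);o[:A.shape[0],:A.shape[1]]=A;o[:360,200:]=B;cv2.imwrite("pics/z.png",o)
```

```text
(no output)
```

View pics/z.png

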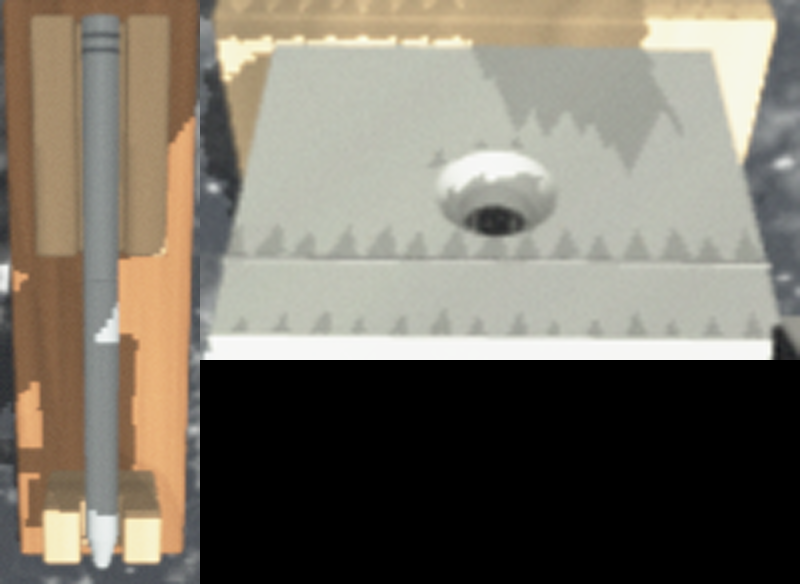

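Readings: the bevel ellipse is centred at (495.5,193.5) in the crop, which is wrist pixel (258.5,188). The pin's rear is at (254.6,55.3) and its nose tip at (255.5,248.6). The front top edge of the case runs from (207,334) to (774,337) in the crop.

Run:
```python
from h import *
c=cam("wrist",np.load("pics/w_case.npz"))
print("bore",on_z(c,[(258.5,188.0)],.065))
e=on_z(c,[(185+7/4-.4,140+334/4-.4),(185+574/4-.4,140+337/4-.4)],.105); d=e[1]-e[0]; print("edge",e,np.linalg.norm(d),np.arctan2(d[1],d[0])-np.pi/2,np.arctan2(d[1],d[0])+np.pi/2)
c2=cam("wrist",np.load("pics/w_pin.npz"))
p=on_z(c2,[(254.6,55.3),(255.5,248.6)],.052); d=p[1]-p[0]; print("pin",p,np.linalg.norm(d),np.arctan2(d[1],d[0]))
# scene cam cross check
print("bore in scene px",proj(cam("scene"),on_z(c,[(258.5,188.0)],.065)), "top", proj(cam("top"),p))
```

```text
bore [[0.59725179 0.0837902  0.065     ]]
edge [[0.58357376 0.03049598 0.105     ]
 [0.60777895 0.13523812 0.105     ]] 0.10750258742666861 -0.2271063443260779 2.914486309263715
pin [[ 0.4107654  -0.25093523  0.052     ]
 [ 0.63183298 -0.23919041  0.052     ]] 0.22137935273242088 0.05307784231126817
bore in scene px [[242.37986995 209.58448401]] top [[365.59147597 269.35902875]
 [360.65602849 186.12562174]]
```

```bash
cat >> h.py <<'E'
PZ=env.pinch_z
tip=np.array([.6313,-.2392,.052]); yp=.0525; dp=np.array([np.cos(yp),np.sin(yp),0])
bore=np.array([.5972,.0837,.065]); yc=-.222; dc=np.array([np.cos(yc),np.sin(yc),0]); nc=np.array([-dc[1],dc[0],0])
def tcp(p): return np.array(p)-[0,0,PZ]   # grasp point p -> TCP (tool down)
def stat(m=""):
    s=env.read_state(); f=s["wrist_force"]; print(m,"t%.1f"%s["time_s"],"pos",np.round(s["eef_pos"],4),"F ax/lat/z",np.round([f@dc,f@nc,f[2]],1),"T",np.round(s["wrist_torque"],2),"gap %.4f"%s["finger_gap"],"grip %.0f"%s["gripper_force"]); return s
E
python3 - <<'E'
from h import *
g=tip-.09*dp
s=env.read_state(); p=s["eef_pos"]; env.move_straight([p[0]-.05,p[1],.2],vel=.2)
env.move_to(tcp([g[0],g[1],.16]),down(yp+np.pi)); env.grip(.05)
print(env.move_straight(tcp(g),vel=.12,guard=8)); stat("down")
env.grip(0,30); stat("gripped")
env.move_straight(tcp([g[0],g[1],.20]),vel=.12); stat("lifted")
a=bore-dc*(.09+.03)
env.move_to(tcp([*a[:2],.16]),down(yc+np.pi)); env.move_straight(tcp(a),vel=.1); env.hold(.3); s=stat("pre")
cv2.imwrite("pics/a_w.png",env.camera("wrist")); cv2.imwrite("pics/a_s.png",env.camera("scene"))
np.savez("pics/a_w.npz",eef_pos=s["eef_pos"],tool_rot=s["tool_rot"])
W=cv2.imread("pics/a_w.png")[130:290,190:320]; S=cv2.imread("pics/a_s.png")[130:280,170:320]
o=np.hstack([cv2.resize(W,(390,480),interpolation=cv2.INTER_CUBIC),cv2.resize(S,(400,400),interpolation=cv2.INTER_CUBIC,).__class__((480,400,3),np.uint8) if 0 else cv2.resize(cv2.imread("pics/a_s.png")[130:275,170:290],(400,480),interpolation=cv2.INTER_CUBIC)])
cv2.imwrite("pics/a.png",o)
E
```

```text
False
down t8.6 pos [ 0.542  -0.2443  0.0339] F ax/lat/z [-0.1  0.1 -0.2] T [ 0.05 -0.09 -0.03] gap 0.0498 grip 0
gripped t9.3 pos [ 0.5415 -0.244   0.0333] F ax/lat/z [-0.4 -0.1  1.5] T [ 0.02 -0.14  0.  ] gap 0.0128 grip 30
lifted t10.6 pos [ 0.5409 -0.2436  0.1802] F ax/lat/z [-0.3 -0.  -1.9] T [ 0.06 -0.16 -0.01] gap 0.0132 grip 30
pre t13.4 pos [0.4804 0.1102 0.0466] F ax/lat/z [ 0.2  0.6 -2.9] T [ 0.08 -0.15 -0.05] gap 0.0131 grip 30
```

View pics/a.png

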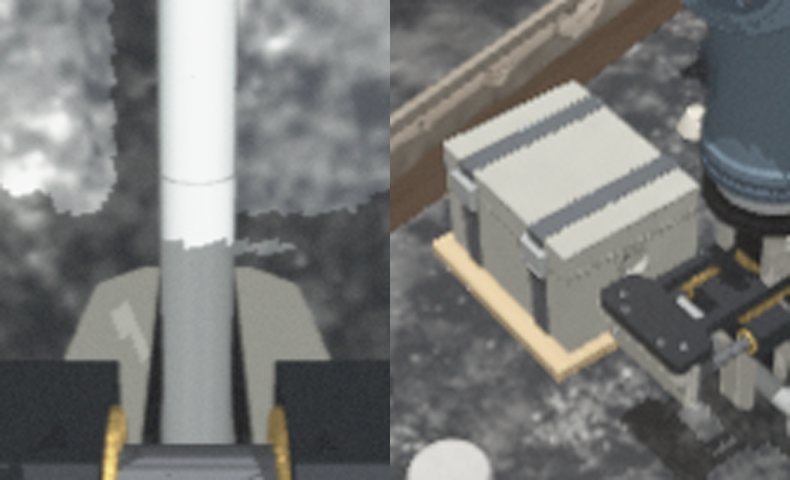

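The wrist view shows the pin straight between the pads, with its mid line at crop (197,181), so wrist pixel (255.7,190). The body hides the nose. I'll insert under force watch.

Run:
```python
from h import *
c=cam("wrist",np.load("pics/a_w.npz")); m=on_z(c,[(255.7,190.2)],.0715)[0]; st=np.load("pics/a_w.npz")
r=m-bore; print("mark rel bore ax,lat",r@dc,r@nc,"tool rel",(st["eef_pos"]-bore)@dc,(st["eef_pos"]-bore)@nc)
s0=env.read_state(); f0=s0["wrist_force"]
env.move_straight(tcp(bore-dc*(.09+.002)),vel=.05); stat("at mouth")
for d in np.arange(.002,.0301,.004):
    hit=env.move_straight(tcp(bore-dc*(.09-d)),vel=.04,guard=6); s=stat("d=%.3f %s"%(d,hit))
    if hit: break
```

```text
mark rel bore ax,lat -0.15575573090000355 0.0005776486504755588 tool rel -0.11976511793286498 9.1777667456645e-05
at mouth t14.2 pos [0.5072 0.1039 0.046 ] F ax/lat/z [ 0.   0.3 -3.1] T [ 0.   -0.11  0.  ] gap 0.0135 grip 30
d=0.002 False t14.5 pos [0.5116 0.103  0.0463] F ax/lat/z [ 0.5  0.3 -3.2] T [ 0.04 -0.14 -0.01] gap 0.0133 grip 30
d=0.006 False t14.7 pos [0.5156 0.1021 0.0463] F ax/lat/z [ 0.7 -0.4 -1.9] T [ 0.09 -0.18  0.01] gap 0.0132 grip 30
d=0.010 False t15.0 pos [0.5195 0.1013 0.0462] F ax/lat/z [ 0.5 -0.5 -1.6] T [ 0.03 -0.13 -0.04] gap 0.0130 grip 30
d=0.014 False t15.2 pos [0.5234 0.1003 0.0462] F ax/lat/z [ 0.2  0.2 -1.9] T [-0.   -0.11 -0.04] gap 0.0132 grip 30
d=0.018 False t15.5 pos [0.5273 0.0995 0.0462] F ax/lat/z [ 0.1 -0.2 -2.7] T [-0.   -0.14 -0.07] gap 0.0129 grip 30
d=0.022 False t15.7 pos [0.5312 0.0986 0.0462] F ax/lat/z [ 0.1  0.8 -2.6] T [ 0.07 -0.1  -0.05] gap 0.0135 grip 30
d=0.026 False t16.0 pos [0.5351 0.0977 0.0463] F ax/lat/z [ 0.1  0.3 -2.4] T [ 0.05 -0.18 -0.05] gap 0.0128 grip 30
d=0.030 False t16.2 pos [0.539  0.0968 0.0462] F ax/lat/z [ 0.7  0.  -1.8] T [ 0.06 -0.17  0.03] gap 0.0131 grip 30
```

Run:
```python
from h import *
c=cam("wrist",np.load("pics/w_pin.npz")); m=on_z(c,[(255,147.9)],.0585)[0]; print("mark behind tip",(tip-m)@dp)
for d in np.arange(.036,.0661,.006).clip(max=.065):
    hit=env.move_straight(tcp(bore-dc*(.09-d)),vel=.04,guard=6); s=stat("d=%.3f %s"%(d,hit))
    if hit: break
```

```text
mark behind tip 0.12592619658064205
d=0.036 False t16.5 pos [0.5449 0.0955 0.0462] F ax/lat/z [-0.4 -0.3 -2.1] T [ 0.02 -0.12 -0.04] gap 0.0132 grip 30
d=0.042 False t16.8 pos [0.5507 0.0942 0.0462] F ax/lat/z [ 0.2  0.3 -2.1] T [ 0.06 -0.17  0.02] gap 0.0129 grip 30
d=0.048 False t17.1 pos [0.5566 0.0929 0.0462] F ax/lat/z [-0.2 -1.  -1.6] T [-0.01 -0.11 -0.03] gap 0.0133 grip 30
d=0.054 False t17.4 pos [0.5624 0.0915 0.0462] F ax/lat/z [-0.3  0.4 -2.1] T [ 0.06 -0.12 -0.  ] gap 0.0130 grip 30
d=0.060 False t17.7 pos [0.5683 0.0902 0.0462] F ax/lat/z [-0.7  0.2 -3. ] T [ 0.1  -0.15  0.  ] gap 0.0130 grip 30
d=0.065 False t18.0 pos [0.5731 0.0891 0.0462] F ax/lat/z [-0.2  1.6 -2. ] T [ 0.03 -0.12 -0.03] gap 0.0134 grip 30
```

The pin is in 65 mm with negligible forces. Next I'll release it, back off, and measure the sag from a pitched wrist view.

```bash
cat >> h.py <<'E'
def pitched(th):  # tool z tilted forward (towards dc) by th; tool x towards robot
    tz=np.array([0,0,-1.])*np.cos(th)+dc*np.sin(th); ty=np.cross(tz,-dc);ty/=np.linalg.norm(ty); tx=np.cross(ty,tz)
    R=np.c_[tx,ty,tz]; return R,np.roll(Rn.from_matrix(R).as_quat(),1)
E
python3 - <<'E'
from h import *
env.grip(.03); env.hold(.3); stat("open")
env.grip(.06); s=env.read_state(); p=s["eef_pos"]; env.move_straight([p[0],p[1],.15],vel=.15)
R,q=pitched(np.radians(28)); Tc=np.array(env.camera_info("wrist")["tool_from_camera"])
tgt=bore-dc*.15+[0,0,-.005]
t=tgt-R@Tc[:3,2]*.24-R@Tc[:3,3]; print(t)
env.move_straight(np.array([t[0],t[1],max(t[2],.125)]),attitude=q,vel=.2); env.hold(.3); s=stat()
cv2.imwrite("pics/b_w.png",env.camera("wrist")); cv2.imwrite("pics/b_s.png",env.camera("scene"))
np.savez("pics/b_w.npz",eef_pos=s["eef_pos"],tool_rot=s["tool_rot"])
W=cv2.imread("pics/b_w.png")[130:290,195:325]; S=cv2.imread("pics/b_s.png")[170:275,200:320]
cv2.imwrite("pics/b.png",np.hstack([cv2.resize(W,(390,480),interpolation=cv2.INTER_CUBIC),np.pad(cv2.resize(S,(400,350),interpolation=cv2.INTER_CUBIC),((0,130),(0,0),(0,0)))]))
c=cam("wrist",s); sc=cam("scene")
for a in (0,2,3,4,5,6):
    r=np.radians(a); rear=bore-dc*.155*np.cos(r)-[0,0,.155*np.sin(r)]
    print(a,proj(c,[rear]),proj(sc,[rear]))
E
```

```text
open t18.8 pos [0.5728 0.0892 0.0462] F ax/lat/z [ 0.5  0.1 -0.4] T [ 0.05 -0.16 -0.05] gap 0.0302 grip 0
[0.43026073 0.12112909 0.12246287]
 t21.8 pos [0.4308 0.1209 0.125 ] F ax/lat/z [-0.3  0.5 -0.4] T [0.13 0.05 0.01] gap 0.0601 grip 0
0 [[255.33046896 186.13119818]] [[290.26715054 252.61033913]]
2 [[255.32635571 181.84643798]] [[290.03938356 254.24526369]]
3 [[255.32437895 179.81899779]] [[289.90263903 255.03554631]]
4 [[255.32245553 177.86753569]] [[289.75085263 255.80746232]]
5 [[255.32058545 175.9914695 ]] [[289.58418017 256.5608403 ]]
6 [[255.31876862 174.19014696]] [[289.40278253 257.29551972]]
```

View pics/b.png

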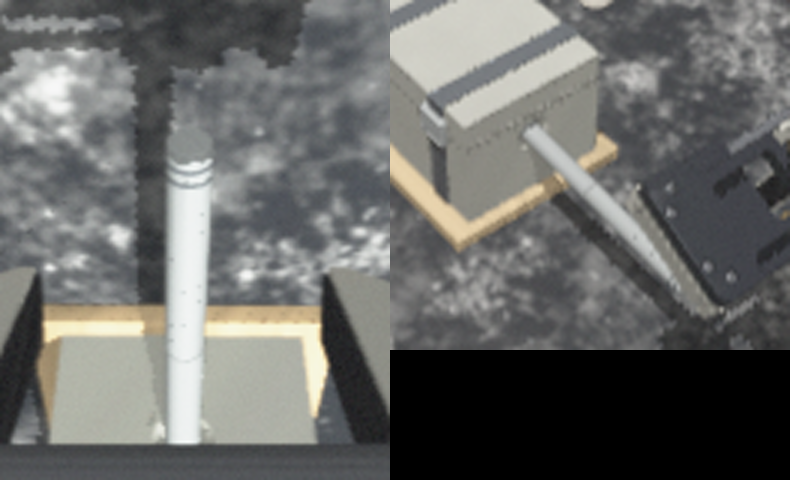

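The rear disc is at wrist pixel (257.7,178.7). That means about 3.6° of sag and a rear end roughly 1.5 mm to +y, so I'll set the bore yaw to -0.227. Next I'll regrasp 155 mm behind the tip with the tool pitched to match, then level the pin.

```bash
sed -i 's/yc=-.222/yc=-.227/' h.py
python3 - <<'E'
from h import *
th=np.radians(3.6); R,q=pitched(th); pd=dc*np.cos(th)+np.array([0,0,np.sin(th)])
g=bore-pd*.09-[0,0,.0005]; t=g+R[:,2]*PZ
env.grip(.05)
env.move_straight([t[0],t[1],.13]-0*t,attitude=q,vel=.15)
print(env.move_straight(t,vel=.08,guard=6)); env.hold(.2); stat("down")
env.grip(0,15); stat("soft"); env.grip(0,50); env.hold(.2); stat("gripped")
R0,q0=pitched(0.)
env.move_straight(tcp(bore-dc*.09),attitude=q0,vel=.02); env.hold(.3); s=stat("level")
cv2.imwrite("pics/c_w.png",env.camera("wrist")); cv2.imwrite("pics/c_s.png",env.camera("scene"))
E
```

```text
False
down t24.8 pos [0.5112 0.1036 0.0405] F ax/lat/z [-0.1  0.6  0.4] T [ 0.03 -0.12 -0.07] gap 0.0500 grip 0
soft t25.5 pos [0.5108 0.1036 0.0401] F ax/lat/z [ 0.  -0.6  0.1] T [ 0.09 -0.13 -0.04] gap 0.0133 grip 15
gripped t25.9 pos [0.5108 0.1037 0.0401] F ax/lat/z [-0.2  1.   0.3] T [ 0.07 -0.13  0.  ] gap 0.0130 grip 50
level t26.6 pos [0.5092 0.104  0.0461] F ax/lat/z [ 1.  -0.9 -0.9] T [-0.01 -0.19 -0.04] gap 0.0128 grip 50
```

Run:
```python
from h import *
f0=env.read_state()["wrist_force"]
for d in np.arange(.070,.0951,.005):
    hit=env.move_straight(tcp(bore-dc*(.155-d)),vel=.04,guard=7); s=stat("d=%.3f %s"%(d,hit))
    if hit: break
else:
    for d in np.arange(.096,.123,.001):
        hit=env.move_straight(tcp(bore-dc*(.155-d)),vel=.02,guard=9); s=stat("d=%.3f %s"%(d,hit))
        ax=(s["wrist_force"]-f0)@dc
        if hit or ax<-8: break
```

```text
d=0.070 False t27.0 pos [0.5149 0.1027 0.0462] F ax/lat/z [ 0.8 -0.6 -1.2] T [ 0.01 -0.19 -0.01] gap 0.0128 grip 50
d=0.075 False t27.3 pos [0.5198 0.1016 0.0462] F ax/lat/z [ 0.6  0.6 -2.1] T [ 0.09 -0.21 -0.05] gap 0.0127 grip 50
d=0.080 False t27.6 pos [0.5247 0.1004 0.0463] F ax/lat/z [ 1.6  0.  -1.5] T [-0.   -0.21 -0.01] gap 0.0126 grip 50
d=0.085 False t27.9 pos [0.5295 0.0993 0.0463] F ax/lat/z [ 0.6  0.2 -0.9] T [ 0.04 -0.2   0.04] gap 0.0128 grip 50
d=0.090 False t28.1 pos [0.5344 0.0982 0.0463] F ax/lat/z [ 0.6 -0.8 -1.2] T [ 0.02 -0.22  0.02] gap 0.0126 grip 50
d=0.095 False t28.4 pos [0.5393 0.0971 0.0463] F ax/lat/z [ 0.2  0.3 -0.9] T [ 0.02 -0.19 -0.01] gap 0.0125 grip 50
d=0.096 False t28.6 pos [0.5397 0.0969 0.0462] F ax/lat/z [-0.2 -0.7 -1.1] T [ 0.02 -0.13 -0.07] gap 0.0127 grip 50
d=0.097 False t28.9 pos [0.5406 0.0968 0.0462] F ax/lat/z [ 0.2 -1.4 -1.2] T [ 0.02 -0.1   0.04] gap 0.0127 grip 50
d=0.098 False t29.1 pos [0.5418 0.0965 0.0462] F ax/lat/z [-0.4  0.2 -0.6] T [ 0.01 -0.08 -0.04] gap 0.0124 grip 50
d=0.099 False t29.4 pos [0.5428 0.0963 0.0462] F ax/lat/
[... 983 characters left out ...]
p 50
d=0.108 False t31.6 pos [0.5515 0.0943 0.0462] F ax/lat/z [ 0.6  0.1 -0.7] T [-0.01 -0.07 -0.07] gap 0.0129 grip 50
d=0.109 False t31.9 pos [0.5525 0.094  0.0462] F ax/lat/z [-0.6 -0.9 -0.2] T [ 0.01 -0.09 -0.01] gap 0.0130 grip 50
d=0.110 False t32.1 pos [0.5526 0.094  0.0459] F ax/lat/z [-3.1  0.8 -0.8] T [ 0.17  0.31 -0.03] gap 0.0127 grip 50
d=0.111 False t32.4 pos [0.5526 0.0939 0.0458] F ax/lat/z [-5.8 -1.   0.7] T [ 0.29  0.84 -0.08] gap 0.0131 grip 50
d=0.112 False t32.6 pos [0.5528 0.0939 0.0458] F ax/lat/z [-8.1  0.9  3. ] T [ 0.32  1.14 -0.01] gap 0.0124 grip 50
d=0.113 False t32.9 pos [0.5533 0.0938 0.0458] F ax/lat/z [-9.6 -0.4  2.9] T [ 0.34  1.34 -0.01] gap 0.0127 grip 50
```

Run:
```python
from h import *
for i,d in enumerate(np.arange(.1135,.124,.0005)):
    env.move_straight(tcp(bore-dc*(.155-d)+[0,0,.0004]),vel=.02,guard=9)
    env.hold(.08); A=[]
    s=stat("d=%.4f tip %.4f"%(d,.155+((env.read_state()["eef_pos"]-bore)@dc)))
    if s["wrist_force"]@dc<-13: break
```

```text
d=0.1135 tip 0.1114 t33.2 pos [0.5547 0.0934 0.0459] F ax/lat/z [-5.7 -0.3 -0.5] T [0.27 0.83 0.03] gap 0.0126 grip 50
d=0.1140 tip 0.1117 t33.6 pos [0.555  0.0933 0.0459] F ax/lat/z [-6.9 -0.  -0.8] T [ 0.26  0.88 -0.02] gap 0.0126 grip 50
d=0.1145 tip 0.1122 t33.9 pos [0.5554 0.0932 0.0459] F ax/lat/z [-7.2 -0.4  0.9] T [0.28 0.95 0.03] gap 0.0126 grip 50
d=0.1150 tip 0.1127 t34.2 pos [0.5559 0.0931 0.0459] F ax/lat/z [-6.1 -0.5 -0.1] T [ 0.32  0.91 -0.02] gap 0.0124 grip 50
d=0.1155 tip 0.1132 t34.6 pos [0.5564 0.093  0.0459] F ax/lat/z [-6.5  0.6  0.4] T [ 0.3   0.92 -0.02] gap 0.0123 grip 50
d=0.1160 tip 0.1137 t34.9 pos [0.5569 0.0929 0.0459] F ax/lat/z [-6.6 -0.7  0.2] T [ 0.29  0.92 -0.01] gap 0.0124 grip 50
d=0.1165 tip 0.1142 t35.2 pos [0.5574 0.0928 0.0459] F ax/lat/z [-7.   0.5  0.9] T [ 0.31  0.88 -0.02] gap 0.0131 grip 50
d=0.1170 tip 0.1147 t35.6 pos [0.5579 0.0927 0.0459] F ax/lat/z [-7.3 -0.2  1.1] T [0.27 0.93 0.  ] gap 0.0127 grip 50
d=0.1175 tip 0.1152 t35.9 pos [0.5584 0.0926 0.0459] F ax/lat/z [-5.9  0.5  0.3] T [ 0.29  0.94 -0.03] gap 0.0124 grip 50
d=0.1180 tip 0.1153 t36.2 pos [0.5585 0.0925 0.0459] F ax/lat/z [-6.6 -0.3  1.2] T [ 0.27  1.08 -0.06] gap 0.0128 grip 50
d=0.1185 tip 0.1153 t36.6 pos [0.5585 0.0925 0.0458] F ax/lat/z [-9.1 -0.7  1.7] T [ 0.33  1.34 -0.02] gap 0.0125 grip 50
d=0.1190 tip 0.1153 t36.9 pos [0.5585 0.0925 0.0458] F ax/lat/z [-9.7 -0.1  3.5] T [ 0.44  1.42 -0.02] gap 0.0126 grip 50
d=0.1195 tip 0.1153 t37.2 pos [0.5585 0.0925 0.0458] F ax/lat/z [-11.3   0.1   3.7] T [ 0.43  1.65 -0.05] gap 0.0126 grip 50
d=0.1200 tip 0.1153 t37.6 pos [0.5585 0.0925 0.0458] F ax/lat/z [-12.5  -0.4   4.9] T [ 0.5   1.85 -0.07] gap 0.0126 grip 50
d=0.1205 tip 0.1153 t37.9 pos [0.5585 0.0925 0.0457] F ax/lat/z [-14.6  -0.4   6.5] T [0.54 2.03 0.02] gap 0.0126 grip 50
```

The bush has travelled about 6 mm and reached its hard stop. Now the pressing.

Run:
```python
from h import *
d=.1205
def ax(n=6):
    v=[]
    for _ in range(n): env.hold(.02); v.append(env.read_state()["wrist_force"]@dc)
    return -np.mean(v)
f=ax()
while f<16.8 and d<.124:
    d+=.0003; env.move_straight(tcp(bore-dc*(.155-d)+[0,0,.0004]),vel=.02,guard=6); f=ax(); print("%.4f %.1f"%(d,f))
for _ in range(6): print("%.1f"%ax(10),end=" ")
stat("pressed")
for k in np.arange(d,.1152,-.001): env.move_straight(tcp(bore-dc*(.155-k)+[0,0,.0002]),vel=.02)
stat("relaxed")
env.grip(.025); env.hold(.2); stat("open"); env.grip(.05)
p=env.read_state()["eef_pos"]; env.move_straight([p[0],p[1],.17],vel=.15)
b=bore-dc*.25; R,q=pitched(np.radians(28)); Tc=np.array(env.camera_info("wrist")["tool_from_camera"])
t=bore-dc*.07-R@Tc[:3,2]*.24-R@Tc[:3,3]+[0,0,.02]; env.move_straight(t,attitude=q,vel=.2); env.hold(.3); s=stat()
cv2.imwrite("pics/d_w.png",env.camera("wrist")); np.savez("pics/d_w.npz",eef_pos=s["eef_pos"],tool_rot=s["tool_rot"])
c=cam("wrist",s)
for i in(.109,.115): 
    for a in (0,2): r=np.radians(a);print(i,a,proj(c,[bore-dc*(.22-i)*np.cos(r)-[0,0,(.22-i)*np.sin(r)]]))
cv2.imwrite("pics/d.png",np.hstack([cv2.imread("pics/d_w.png")[:,120:400],env.camera("scene")]))
```

```text
0.1208 14.6
0.1211 15.8
0.1214 16.2
0.1217 16.7
0.1220 17.8
17.5 17.7 17.5 17.7 17.6 17.7 pressed t40.8 pos [0.5585 0.0925 0.0456] F ax/lat/z [-18.3  -1.1   9.2] T [ 0.7   2.69 -0.02] gap 0.0129 grip 50
relaxed t42.5 pos [0.5585 0.0926 0.0461] F ax/lat/z [-5.3 -0.4 -1.7] T [0.19 0.63 0.03] gap 0.0127 grip 50
open t43.2 pos [0.5593 0.0925 0.0465] F ax/lat/z [ 0.1 -0.5  0.2] T [ 0.02 -0.15  0.01] gap 0.0251 grip 0
 t45.8 pos [0.5095 0.1036 0.1477] F ax/lat/z [ 0.6 -0.   0.2] T [0.13 0.08 0.04] gap 0.0499 grip 0
0.109 0 [[255.28080644 134.10822477]]
0.109 2 [[255.27777451 131.54812186]]
0.115 0 [[255.28555702 140.31384958]]
0.115 2 [[255.28268406 137.86188313]]
```

View pics/d.png

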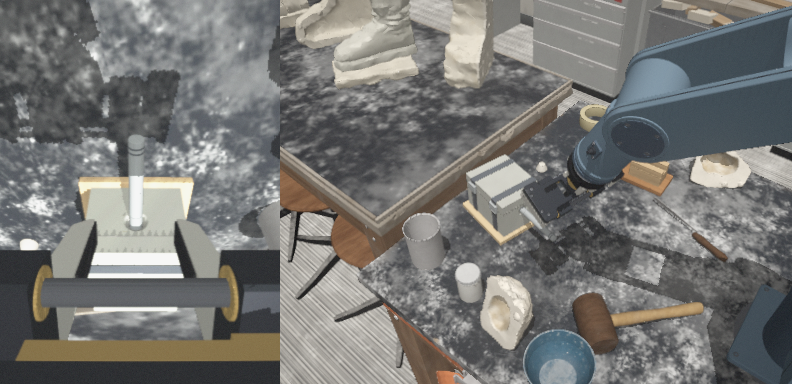

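The wrist view shows the pin's rear end at (256,140), which matches about 115 mm of insertion. The gripper is clear and the bystanders haven't moved.

```bash
python3 -c "
from station import env
print(env.hand_in())"
```

```text
the job is handed in; nothing more can be done
None
```

The job is done and handed in: the pin is home about 115 mm deep, the bush was driven back about 6 mm to its stop, and I pressed it there at about 17.5 N for over a second before letting go; robot time was about 46 s.

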